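# Angle a handle blank past the bench post into the stock bay

### The job

Push the long walnut handle blank into the wooden stock bay until it lies flush along the bay's back fence; the red post stands in the way of a straight push, so swing one end in behind the post first, then bring the other end round. Only push it, with the fingertips: keep the blank flat on the bench, never take it between the fingers or lift it, and leave the other things on the bench alone.

Things in the scene. Friction and masses are not known exactly. Their poses are not given: they have to be found in the camera images.
- blank: Loose walnut bar, 240 long x 28 wide x 28 high, 0.1 to 0.2 kg; its left end is yellow for 16 mm. Origin: centre of its underside; y runs along it to the yellow end, x across it (away from the robot at yaw 0), z up. It starts in front of the bay and to the right, within 0.25 rad of parallel to the back fence.
- bay: Fixed. Three pale wood fences, 30 high, 24 thick: a shallow U open to the robot, without a floor. Origin: bench level, middle of the back fence's inner face; x points into that fence, y left along it. Side fences' inner faces at y = +142.5 and -142.5 mm, from x = 0 to the mouth at x = -75. Blank home: its origin at x = -14 here, its length along y.
- post: Fixed red steel post, diameter 24, 50 high, about 100 mm before the back fence (25 mm outside the mouth) and 65 to 85 mm left of the bay's middle; the gap from it to the right side fence is shorter than the blank. Origin: centre of its foot.
- pin_jar: Bystander, loose (sizes in mm): low glass jar with brass lid, diameter 48, height 55, standing near the bay's left front; origin under its centre.
- bolster: Bystander, loose (sizes in mm): upright brass block 22 x 22 x 40, standing to the right of the bay; origin under its centre.
- knife: Bystander, loose (sizes in mm): finished knife lying flat, about 290 long, 35 wide, 20 high, wooden handle; off to the left; origin at bench level between handle and blade.
- hammer: Bystander, loose (sizes in mm): hammer lying off to the right; origin under its middle, at bench level.
- oil: Bystander, loose (sizes in mm): amber bottle, diameter 60, height 150, standing to the left of the bay; origin under its centre.
- tin: Bystander, loose (sizes in mm): open steel cup, diameter 72, height 80, standing off to the right, nearer the robot; origin under its centre.
- driver: Bystander, loose (sizes in mm): orange-handled screwdriver lying at the left near the robot; origin under its middle, at bench level.
Not all that is in view belongs to the job. Leave any turquoise look-alike of the blank alone.

How it is judged (in metres and radians):
At the end, for the whole second after the job is handed in: The blank lies flat and at rest on the bench inside the bay, between the side fences, parallel to the back fence within 0.045 rad and with its long side within about 7 mm of the back fence (x of blank in the frame of bay between -0.021 and -0.005 m and y of blank in the frame of bay between -0.04 and 0.04 m and angle between the y axis of blank and the y axis of bay, either way round below 0.045 rad and angle between blank's own z axis and vertical below 0.05 rad and height (world z) of blank below 0.005 m and linear speed of blank below 0.01 m/s); the robot touches nothing.
It fails at once if the blank is lifted more than 12 mm or tipped over (height (world z) of blank above 0.012 m or angle between blank's own z axis and vertical above 0.35 rad).
It fails at once if the blank is taken between the fingers (the grasp point comes inside it) (x of the grasp point in the frame of blank between -0.011 and 0.011 m and y of the grasp point in the frame of blank between -0.117 and 0.117 m and z of the grasp point in the frame of blank between -0.01 and 0.036 m).
It fails at once if another thing on the bench is moved more than 15 mm (distance of any of pin_jar, bolster, knife, hammer, oil, tin, driver from where it was at the start of the episode above 0.015 m).
It also fails if it takes over 72 s, if anything falls off the work surface, if the arm or the gripper's body presses on something with over 40 N, if the wrist force passes 120 N, or if a joint passes its speed limit or range.

### The arm

A 6-joint arm with a two-finger parallel gripper is mounted at the origin on the work surface. World frame = base frame: x ahead of the robot, y to its left, z up, the work surface at z = 0. Lengths are in mm, angles in rad, forces in N, time in s.
With the tool pointing down it reaches from about 250 to 725 mm from the base axis. Payload 9.7 kg.
Tool frame: the origin (TCP) lies midway between the tips of the shut fingers; the grasp point (between the pads) lies 19 mm behind it; x points along the fingers, y is the direction in which the jaws open and shut, and the axes are right-handed (so a half turn about x gives the same grasp; the last joint's range is limited). The gripper opens to 85 mm and grips with 20 to 120 N. Pads are 22 mm wide; open, the fingers measure 114 mm over their backs; the gripper's body (76 mm by 85 mm) begins 54 mm behind the grasp point. The pads swing forward as they close: fully open they stand 13 mm farther back than shut.
Start: joints at [1.232, 0.087, 0.176, 1.66, 0, 1.571], TCP at [182.793, 518.733, 197.084] pointing down, gripper open.
Joint ranges: [-3.13, 3.13], [-0.85, 1.81], [-1.15, 1.24], [-2.2, 2.28], [-1.44, 1.52], [-3.14, 3.14]. Speed limits (rad/s): [2.22, 2.22, 2.57, 3.14, 3.14, 3.14].

### API

Orientations are given as [roll, pitch, yaw] about the fixed x, y, z axes, in that order (R = Rz(yaw) Ry(pitch) Rx(roll)).
In Python, from bench import arm, optics, spotter gives the robot as it stands. The module is installed in compiled form; this text tells all that it offers.
- The arm moves only by the shell command python3 -m handwheel 'ROWS'. ROWS is JSON, a list that holds one entry, the list of rows, each a list of 7 numbers: the turn, a rotation vector about the tool's x, y, z in degrees, then the shift along the tool's x, y, z in mm, then the closure in counts, from 0 (fully open) to 255 (shut). In form: [[[rx, ry, rz, tx, ty, tz, jaw], ...]]. A call has 1 to 20 rows; each row shifts and turns the pose as measured when the row begins, along the tool's axes as they then stand; what a row does not reach is not made up. A row lasts 1/8 s, in which the tool goes at most 62.5 mm and 10.7 degrees, less where a joint would pass 70% of its speed; a pose out of reach is approached as far as the arm can. A call is refused whole if a number of a shift passes 62.5 or a number of a turn 10.7, either way. A call with a gripper value outside its range is refused whole. The fingers move at their own pace and stop on an object; the grip force is fixed at half the most. Time passes only in rows, so rows that do not move let the fingers close. It gives the time, the measured TCP pose, the force and the opening at its end, in the units of the state.
- arm.observe(): the state, without advancing time (a new reading comes with each control period).
- optics.capture(name): name is "side" or "top" or "wrist"; returns a dict with "color" (384x512x3 uint8, red, green, blue), "mtx" (3x3 intrinsics, pixels), "T" (4x4, takes a point from camera to world coordinates); the wrist camera has in their place "tool_from_camera" (4x4, takes a point from camera to tool coordinates, whose origin is the TCP and whose axes are the tool frame's). Camera axes: x right, y down, z forward; pixel columns grow to the right and rows downward; lengths in mm; the calibration is good to about 2 mm. A picture is of the moment at which its call begins: read the wrist's pose just before it. There is no depth.
- arm.finish_job(): hands the job in, once; it reports no verdict.
Trained networks look in a picture, given as the dict that the camera call returned (one of the last four; its "shot" number tells which), for a name from the list of things; names that differ only in an ending like _2 or _b are one class to them, and where a whole thing is asked for, a point or a joint stands for the part that bears it (a point fixed in the world has none). Each returns a list of dicts, best first, with "conf" (0 to 1); they miss things now and then, are a little off and sometimes report something else, mostly with a low value. They report only what shows in the picture. A call takes as long as a camera call. They do not tell look-alikes from the thing itself.
- spotter.outline_of(picture, target): "pixels" (384x512 bool, what is visible of it).
- spotter.pinpoint(picture, target): "at" ([x, y, z] in mm, in world coordinates, good to about 4 mm: a listed point, or the origin of a listed thing).
The state is a dict: "t": time; "qpos": joint angles; "joint_velocities": joint speeds; "joint_efforts": joint torques, N m; "ee_pos": TCP position; "orientation": TCP orientation; "contact_force": force on the tool from outside, world axes, zero at the start; "wrist_torque": the same for the moment, N m; "finger_gap": finger opening in mm.
Only numpy, scipy, OpenCV 4.12 (cv2) and the standard library are available. Lean on these libraries where they do the work, as an engineer would, in place of code of your own. Each camera call takes 0.05 s, during which the arm holds its last target.

## Working session

There is one attempt and no reset: what is moved stays moved. The work goes in short steps, Python scripts to look and compute and a shell command to move; the robot and the scene stay as the last step left them, time stands still between calls to the robot, and variables do not carry over. Pictures are saved under pics/ and viewed, and the job is handed in when it is done.

```bash
mkdir -p pics
python3 - <<'E'
from bench import arm, optics, spotter
import cv2
print(arm.observe())
for n in("top","side"):
    p=optics.capture(n); cv2.imwrite(f"pics/{n}0.png",p["color"][:,:,::-1])
    print(n,p["mtx"].round(1).tolist(),p["T"].round(3).tolist())
    for k in("blank","bay","post","pin_jar","bolster","oil","tin","knife","hammer","driver"):
        r=spotter.pinpoint(p,k); print(k,[([round(float(v),1) for v in d["at"]],round(d["conf"],2)) for d in r[:3]])
E
```

```text
{'t': 0.0, 'qpos': array([ 1.23203228e+00,  8.74761050e-02,  1.75097449e-01,  1.65977751e+00,
       -1.36365924e-05,  1.57080159e+00]), 'joint_velocities': array([ 1.49381459e-04,  1.85999154e-03,  9.70281456e-05,  7.76930402e-04,
       -1.90718546e-04, -8.16880260e-04]), 'joint_efforts': array([ 3.31284355e-03, -5.20388532e+01,  4.64803791e+01,  1.64631981e-02,
        7.87276804e-05, -2.84655670e-05]), 'ee_pos': array([182.68869531, 518.47793023, 196.35545436]), 'orientation': array([-1.56076329,  1.56943642, -1.8995326 ]), 'contact_force': array([-0.34812471, -0.00963863,  0.09537388]), 'wrist_torque': array([ 0.01711511,  0.00686583, -0.01265491]), 'finger_gap': 85.3460497691402}
top [[348.1, 0.0, 262.9], [0.0, 348.1, 192.3], [0.0, 0.0, 1.0]] [[0.02, -0.988, 0.154, 277.889], [-1.0, -0.022, -0.01, -89.716], [0.014, -0.154, -0.988, 1161.846], [0.0, 0.0, 0.0, 1.0]]
blank [([184.3, -295.0, 1.1], 0.88), ([511.4, -153.7, -0.1], 0.76), ([318.4, -589.7, -1.2], 0.66)]
bay [([671.1, -48.0, 0.3], 0.56)]
post [([561.3, 16.4, 1.3], 0.55)]
pin_jar [([462.8, 62.1, 3.1], 0.76), ([302.5, 335.8,
[... 175 characters left out ...]
6, 1.2], 0.68)]
hammer [([589.8, -439.9, 1.9], 0.85)]
driver [([302.3, 335.0, 3.2], 0.68), ([675.8, -50.2, 1.3], 0.36)]
side [[423.2, 0.0, 255.7], [0.0, 423.2, 187.1], [0.0, 0.0, 1.0]] [[0.992, -0.081, 0.1, 313.795], [-0.127, -0.738, 0.662, -964.56], [0.02, -0.67, -0.743, 1007.094], [0.0, 0.0, 0.0, 1.0]]
blank [([512.6, -166.1, 2.9], 0.62), ([184.3, -297.4, -2.3], 0.61)]
bay [([671.2, -46.4, 2.8], 0.6), ([559.8, 20.5, 0.1], 0.38)]
post [([561.0, 16.2, 3.4], 0.65)]
pin_jar [([467.2, 68.0, 1.5], 0.51)]
bolster [([659.9, -287.7, 4.6], 0.47)]
oil [([685.0, 323.0, -1.4], 0.69)]
tin [([382.8, -355.6, 6.8], 0.75)]
knife [([511.0, 398.0, -1.2], 0.86)]
hammer [([588.5, -443.3, -0.3], 0.96)]
driver []
```

View pics/top0.png

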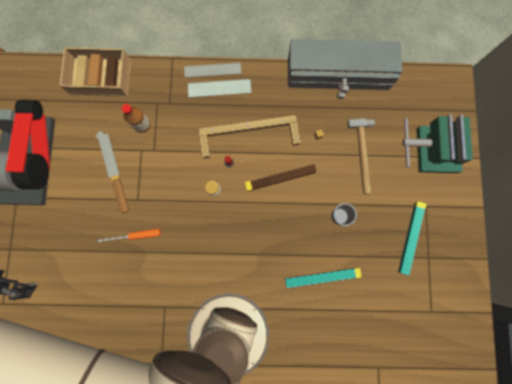

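View pics/side0.png

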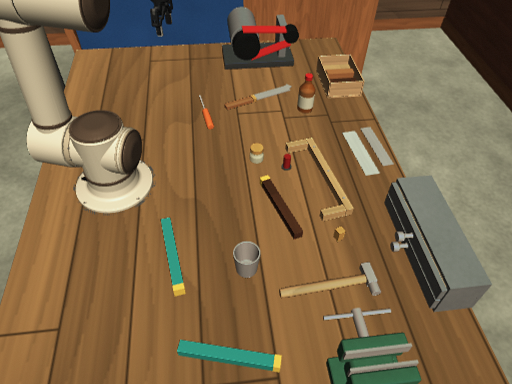

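Run:
```python
import cv2
a=cv2.imread("pics/top0.png")
cv2.imwrite("pics/top0crop.png",cv2.resize(a[25:160,190:350],None,fx=5,fy=5)[:600,:800])
```

```text
(no output)
```

View pics/top0crop.png

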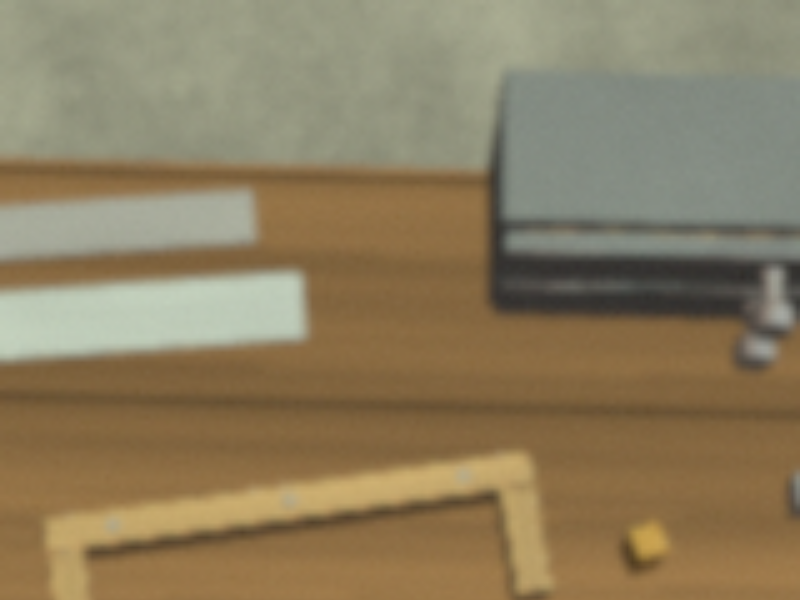

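Things that could be taken for the blank: the walnut bar with yellow left end at top-view (282,178), and turquoise bars at (323,278) and (413,240). The walnut one matches the description. Next I measure its pose, and the bay's, by fitting silhouettes.

```bash
cat > h.py <<'E'
from bench import arm, optics, spotter
import cv2, numpy as np
from scipy.optimize import minimize
def proj(p,P):
    T=np.linalg.inv(p["T"]); c=P@T[:3,:3].T+T[:3,3]
    u=c@p["mtx"].T; return u[:,:2]/u[:,2:]
def pix2w(p,uv,z):
    d=np.linalg.inv(p["mtx"])@np.array([uv[0],uv[1],1.]); d=p["T"][:3,:3]@d; o=p["T"][:3,3]
    return o+d*(z-o[2])/d[2]
def box(x0,x1,y0,y1,h): return np.array([[x,y,z] for x in(x0,x1) for y in(y0,y1) for z in(0,h)],float)
MODELS={"blank":[box(-14,14,-120,120,28)],"bay":[box(0,24,-166.5,166.5,30),box(-75,0,142.5,166.5,30),box(-75,0,-166.5,-142.5,30)]}
S=4
def render(p,k,q):
    m=np.zeros((384*S,512*S),np.uint8); c,s=np.cos(q[2]),np.sin(q[2])
    for b in MODELS[k]:
        w=b.copy(); w[:,0]=q[0]+c*b[:,0]-s*b[:,1]; w[:,1]=q[1]+s*b[:,0]+c*b[:,1]
        h=cv2.convexHull(((proj(p,w)+.5)*S).astype(np.float32)).astype(np.int32); cv2.fillConvexPoly(m,h,255)
    return cv2.resize(m,(512,384),interpolation=cv2.INTER_AREA)/255.
def fit(pics,k,q0):
    ms=[]
    for p in pics:
        for o in spotter.outline_of(p,k):
            m=o["pixels"]; v,u=np.nonzero(m)
            w=pix2w(p,(u.mean(),v.mean()),14)
            if np.hypot(*(w[:2]-q0[:2]))<90: ms.append((p,m.astype(float)));break
    f=lambda q:sum(np.abs(render(p,k,q)-m).sum()/m.sum() for p,m in ms)
    sim=np.array(q0)+np.array([[0,0,0],[15,0,0],[0,15,0],[0,0,.1]])
    r=minimize(f,q0,method="Nelder-Mead",options=dict(initial_simplex=sim,xatol=.02,fatol=1e-4))
    return r.x,r.fun,len(ms)
def inbay(b,q):
    c,s=np.cos(b[2]),np.sin(b[2]); d=np.array(q[:2])-b[:2]
    return np.array([c*d[0]+s*d[1],-s*d[0]+c*d[1]])
E
python3 - <<'E'
from h import *
ps={n:optics.capture(n) for n in("top","side")}
for names in (["top"],["side"],["top","side"]):
  P=[ps[n] for n in names]
  b=fit(P,"bay",[671,-48,-.12]); k=fit(P,"blank",[512,-158,-.15])
  print(names,b[0].round(3),b[1:],k[0].round(3),k[1:])
  print(" blank in bay",inbay(b[0],k[0]),k[0][2]-b[0][2])
for n,pt in(("post",(561,16.3)),("pin_jar",(465,65)),("bolster",(662,-288))): print(n,inbay(b[0],pt))
a=ps["top"]["color"][:,:,::-1]
cv2.imwrite("pics/c1.png",cv2.resize(a[105:205,190:330],None,fx=5.5,fy=5.5,interpolation=cv2.INTER_CUBIC))
E
```

```text
['top'] [ 6.72127e+02 -4.47920e+01  1.69000e-01] (np.float64(0.11294604798441116), 1) [ 5.08018e+02 -1.57804e+02  2.91000e-01] (np.float64(0.06654311039484287), 1)
 blank in bay [-180.74871379  -83.86463659] 0.1223899035302482
['side'] [ 6.73746e+02 -4.99330e+01  1.64000e-01] (np.float64(0.15865342982618916), 1) [ 5.09471e+02 -1.62466e+02  2.82000e-01] (np.float64(0.13015995872033023), 1)
 blank in bay [-180.40207631  -84.29274824] 0.1186585139225293
['top', 'side'] [ 6.72682e+02 -4.56500e+01  1.69000e-01] (np.float64(0.2827022552266003), 2) [ 5.08225e+02 -1.59394e+02  2.89000e-01] (np.float64(0.21662807300281323), 2)
 blank in bay [-181.26352167  -84.4227962 ] 0.11937630997602516
post [-99.65395098  79.87408584]
pin_jar [-186.08115073  144.04595775]
bolster [ -51.34403212 -237.08906933]
```

View pics/c1.png

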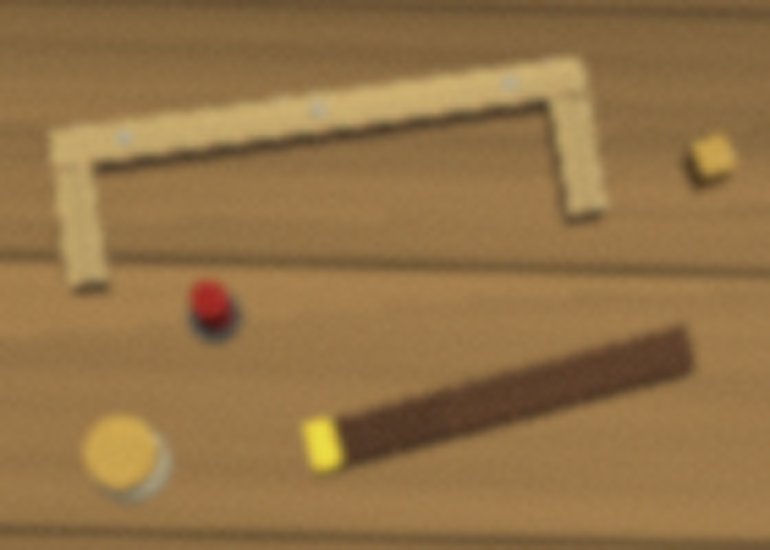

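```bash
cat >> h.py <<'E'
from scipy.spatial.transform import Rotation as Ro
BAY=np.array([672.7,-47.,.167])
def bay2w(x,y): 
    c,s=np.cos(BAY[2]),np.sin(BAY[2]); return BAY[0]+c*x-s*y,BAY[1]+s*x+c*y
def loc2w(q,x,y):
    c,s=np.cos(q[2]),np.sin(q[2]); return q[0]+c*x-s*y,q[1]+s*x+c*y
def state():
    o=arm.observe(); R=Ro.from_euler("xyz",o["orientation"]).as_matrix(); return o,R
def plan(x,y,z,yaw):
    """goal TCP; tool y axis along +-(-sin yaw,cos yaw), pointing down"""
    o,R=state(); yv=np.array([-np.sin(yaw),np.cos(yaw),0])
    if R[:,1]@yv<0: yv=-yv
    xv=np.array([0,0,-1.]); G=np.column_stack([xv,yv,np.cross(xv,yv)])
    rv=np.degrees(Ro.from_matrix(R.T@G).as_rotvec()); d=np.array([x,y,z])-o["ee_pos"]
    print("at",o["ee_pos"].round(1),"R",R.round(2).tolist(),"gap",round(o["finger_gap"],1),"t",round(o["t"],2),"F",np.round(o["contact_force"],1))
    print("turn",rv.round(1),"shift(now axes)",(R.T@d).round(1),"shift(goal axes)",(G.T@d).round(1))
E
python3 -c "
from h import *
plan(438,-82,110,.287)"
```

```text
at [182.8 518.7 197.1] R [[0.0, 0.33, 0.94], [-0.0, 0.94, -0.33], [-1.0, -0.0, 0.0]] gap 85.6 t 1.6 F [-0.4 -0.5  0.3]
turn [-35.9   0.    0. ] shift(now axes) [  87.1 -481.8  440.3] shift(goal axes) [  87.1 -648.4   74.7]
```

```bash
python3 -m handwheel '[[[-9,0,0,0,0,0,255],[-9,0,0,0,0,0,255],[-9,0,0,0,0,0,255],[-9,0,0,0,0,0,255],[0,0,0,7,-54,6,255],[0,0,0,7,-54,6,255],[0,0,0,7,-54,6,255],[0,0,0,7,-54,6,255],[0,0,0,7,-54,6,255],[0,0,0,7,-54,6,255],[0,0,0,7,-54,6,255],[0,0,0,7,-54,6,255],[0,0,0,7,-54,6,255],[0,0,0,7,-54,6,255],[0,0,0,7,-54,6,255],[0,0,0,7,-54,6,255]]]'
python3 -c "
from h import *
plan(438,-82,10,.287)"
```

```text
t: 3.6
ee_pos: [457.5, -91.4, 111.7]
orientation: [-0.109, 1.562, 0.208]
contact_force: [-0.2, -0.4, -0.2]
finger_gap: 0.1
at [457.5 -91.4 111.7] R [[0.01, -0.31, 0.95], [0.0, 0.95, 0.31], [-1.0, -0.0, 0.01]] gap 0.1 t 3.6 F [-0.2 -0.4 -0.2]
turn [1.8 0.5 0. ] shift(now axes) [101.5  15.1 -16.4] shift(goal axes) [101.7  14.5 -16. ]
```

```bash
python3 -m handwheel '[[[1.8,0.5,0,0,15,-17,255],[0,0,0,35,0,0,255],[0,0,0,35,0,0,255],[0,0,0,25,0,0,255],[0,0,0,5,0,0,255]]]'
python3 - <<'E'
from h import *
plan(438,-82,10,.287)
ps=[optics.capture(n) for n in("top","side")]
print(fit(ps,"blank",[508.7,-160,.287]))
for n,p in zip(("top","side"),ps): cv2.imwrite(f"pics/{n}1.png",p["color"][:,:,::-1])
E
```

```text
t: 4.22
ee_pos: [436.7, -86.8, 7.8]
orientation: [-2.773, 1.569, -2.496]
contact_force: [0.0, -0.5, 0.4]
finger_gap: -0.4
at [436.7 -86.8   7.8] R [[-0.0, -0.27, 0.96], [-0.0, 0.96, 0.27], [-1.0, -0.0, -0.0]] gap -0.4 t 4.22 F [ 0.  -0.5  0.4]
turn [-0.5 -0.1  0. ] shift(now axes) [-2.2  4.3  2.6] shift(goal axes) [-2.2  4.2  2.6]
(array([ 5.09467447e+02, -1.61509153e+02,  2.91516475e-01]), np.float64(1.638397621084037), 2)
```

View pics/side1.png

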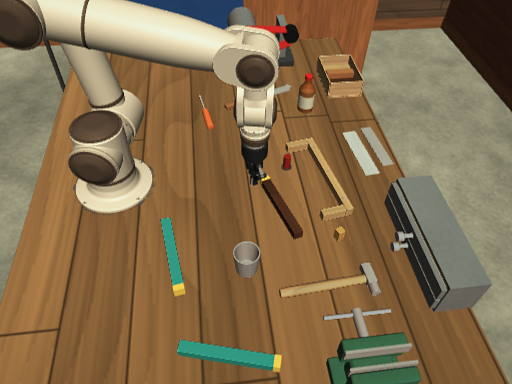

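```bash
python3 -m handwheel '[[[0,0,0,0,-1,10,255],[0,0,0,0,-1,10,255],[0,0,0,0,-1,12,255],[0,0,0,0,-1,12,255],[0,0,0,0,-1,12,255],[0,0,0,0,-1,12,255],[0,0,0,0,-1,12,255],[0,0,0,0,-1,12,255],[0,0,0,0,0,0,255]]]'
cat > look.py <<'E'
import sys
from h import *
tag=sys.argv[1]; q0=[float(v) for v in sys.argv[2:5]]
ps=[optics.capture(n) for n in("top","side")]
for n,p in zip(("top","side"),ps):
    r=fit([p],"blank",q0); print(n,r[0].round(3),r[1].round(2))
    a=p["color"][:,:,::-1]; a=a[90:220,180:350] if n=="top" else a[100:290,180:400]
    cv2.imwrite(f"pics/{n}{tag}.png",cv2.resize(a,None,fx=3,fy=3,interpolation=cv2.INTER_CUBIC))
q,f,n=fit(ps,"blank",q0); print("both",q.round(3),f.round(2),n,"inbay",inbay(BAY,q).round(1),"yaw",round(q[2]-BAY[2],3))
o,R=state(); print("tcp",o["ee_pos"].round(1),"inbay",inbay(BAY,o["ee_pos"]).round(1),"inblank",inbay(q,o["ee_pos"]).round(1),"F",o["contact_force"].round(1),"t",o["t"])
E
python3 look.py 2 530 -140 -.2
```

```text
t: 5.55
ee_pos: [538.0, -68.2, 12.8]
orientation: [-0.658, 1.564, -0.379]
contact_force: [-0.4, 0.1, -0.6]
finger_gap: 0.4
top [ 5.08266e+02 -1.62238e+02  3.03000e-01] 0.55
side [ 5.10859e+02 -1.63130e+02  2.92000e-01] 0.08
both [ 5.09675e+02 -1.63041e+02  2.99000e-01] 0.65 2 inbay [-180.   -87.3] yaw 0.132
tcp [537.  -68.5  13.1] inbay [-137.4    1.3] inblank [54.  82.3] F [-1.   0.3 -0.1] t 5.85
```

View pics/side2.png

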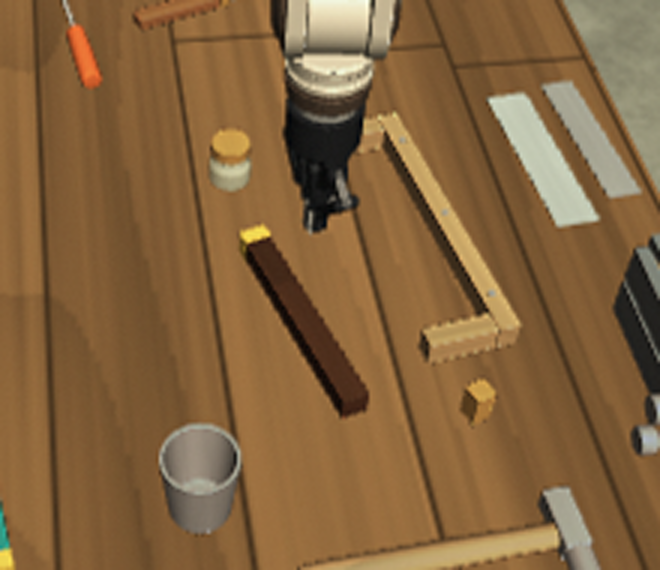

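View pics/top2.png

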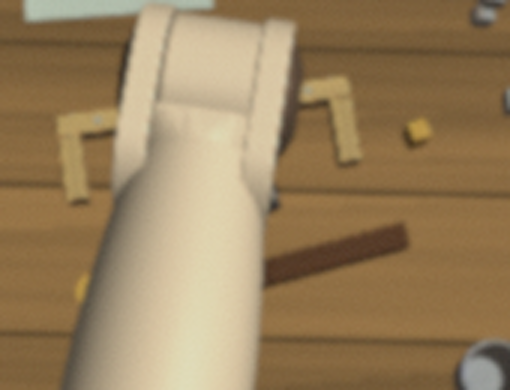

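Run:
```python
from h import *
p=optics.capture("side"); o=arm.observe()
print(o["qpos"].round(3),o["ee_pos"], proj(p,np.array([o["ee_pos"],o["ee_pos"]*[1,1,0],[436.7,-86.8,7.8],loc2w([509.7,-163,.296],0,120)+(28,)])).round(1))
cv2.imwrite("pics/s3.png",cv2.resize(p["color"][:,:,::-1][110:235,220:380],None,fx=5,fy=4.6,interpolation=cv2.INTER_CUBIC))
w=optics.capture("wrist"); print(w["tool_from_camera"].round(3).tolist()); cv2.imwrite("pics/w3.png",w["color"][:,:,::-1])
```

```text
[-0.126  0.068 -0.2    1.296 -0.002 -0.404] [537.0549025  -68.49541205  13.06981513] [[283.1 182.7]
 [282.9 185.5]
 [252.7 190.6]
 [263.1 176.5]]
[[-0.0, -0.324, 0.946, -177.38], [1.0, -0.001, -0.0, 1.13], [0.001, 0.946, 0.324, -85.21], [0.0, 0.0, 0.0, 1.0]]
```

View pics/s3.png

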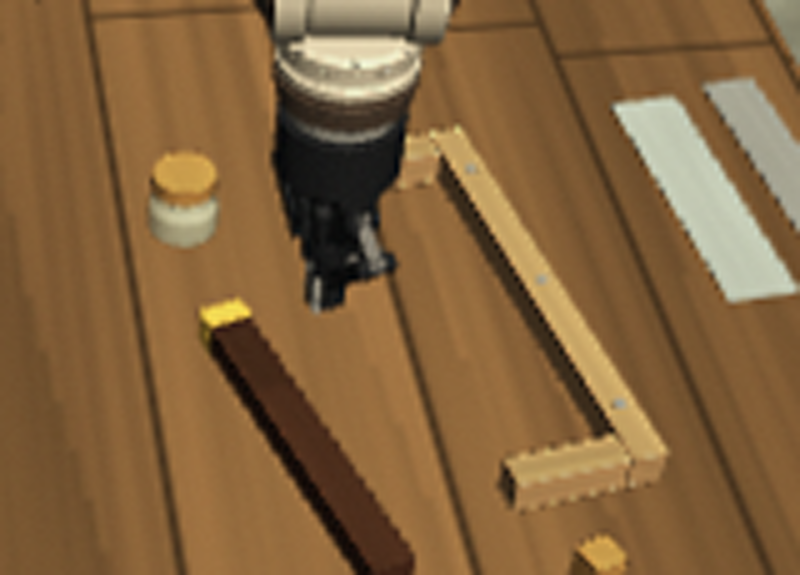

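View pics/w3.png

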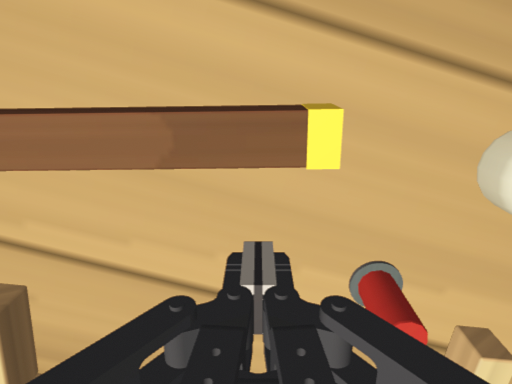

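Run:
```python
import cv2
a=cv2.imread("pics/side1.png")
cv2.imwrite("pics/s1c.png",cv2.resize(a[130:250,210:370],None,fx=5,fy=4.6,interpolation=cv2.INTER_CUBIC))
```

```text
(no output)
```

View pics/s1c.png

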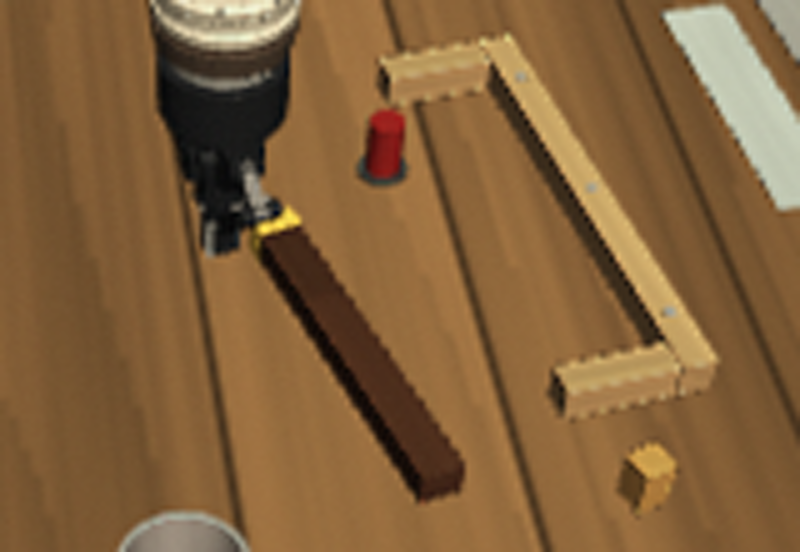

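Run:
```python
from h import *
o,R=state(); w=optics.capture("wrist")
T=np.eye(4); T[:3,:3]=R; T[:3,3]=o["ee_pos"]
for dz in (0,15,30):
    T2=T.copy(); T2[2,3]+=dz
    pw=dict(mtx=w["mtx"],T=T2@w["tool_from_camera"])
    print(dz,"tcp px",proj(pw,T2[None,:3,3]).round(1))
    for q in([510.5,-161.5,.292],):
        P=np.array([loc2w(q,14,120)+(28,),loc2w(q,-14,120)+(28,),loc2w(q,14,104)+(28,),loc2w(q,-14,104)+(28,)])
        print(proj(pw,P).round(1).tolist())
    print("post",proj(pw,np.array([[561,16.3,0.]])).round(1), spotter.pinpoint(w,"post") if 0 else "")
print(R.round(3).tolist())
```

```text
0 tcp px [[255.9 229. ]]
[[332.6, 171.0], [336.0, 113.3], [300.1, 171.5], [301.6, 113.8]]
post [[371.3 284.4]] 
15 tcp px [[255.9 229. ]]
[[326.9, 163.1], [329.7, 109.7], [296.9, 163.5], [298.2, 110.1]]
post [[364.6 271.5]] 
30 tcp px [[255.9 229. ]]
[[322.0, 156.4], [324.4, 106.6], [294.2, 156.8], [295.2, 107.0]]
post [[358.7 260.1]] 
[[0.006, -0.274, 0.962], [-0.002, 0.962, 0.274], [-1.0, -0.004, 0.006]]
```

Run:
```python
from h import *
w=optics.capture("wrist"); p=dict(mtx=w["mtx"],T=w["tool_from_camera"])
for d in(0,5,10,15,20,30): print(d,proj(p,np.array([[-d,0,-11.],[-d,0,0],[-d,0,11]])).round(1).tolist())
a=w["color"][:,:,::-1]; cv2.imwrite("pics/w4.png",cv2.resize(a[220:384,190:330],None,fx=4,fy=3.6,interpolation=cv2.INTER_CUBIC))
o,R=state();s=optics.capture("side")
for dz in(0,10,20,30,40): print(dz,proj(s,np.array([o["ee_pos"]+[0,0,dz]])).round(1))
```

```text
0 [[255.8, 211.2], [255.9, 229.0], [255.9, 246.1]]
5 [[255.8, 214.7], [255.8, 232.9], [255.9, 250.4]]
10 [[255.7, 218.4], [255.8, 237.0], [255.8, 254.8]]
15 [[255.7, 222.3], [255.7, 241.3], [255.8, 259.5]]
20 [[255.6, 226.5], [255.7, 245.8], [255.7, 264.5]]
30 [[255.5, 235.4], [255.5, 255.7], [255.6, 275.2]]
0 [[283.2 182.7]]
10 [[283.4 180.6]]
20 [[283.6 178.4]]
30 [[283.8 176.2]]
40 [[284.1 174. ]]
```

View pics/w4.png

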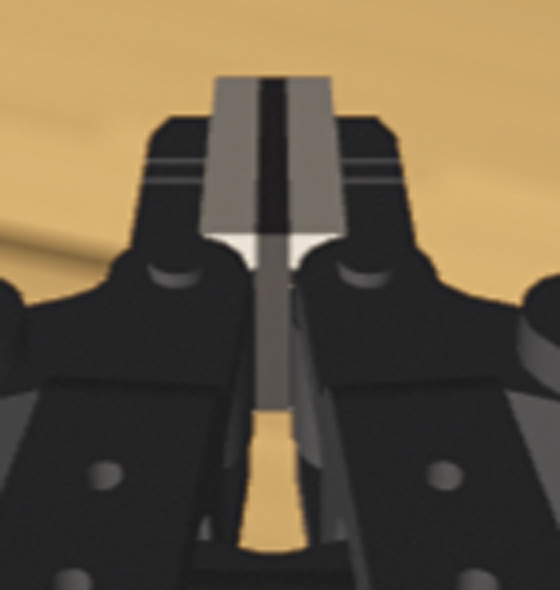

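The push did not touch the blank. Both the wrist and side views show the fingertips about 30 mm higher than the reported TCP, so they passed over it. I'll probe gently down here, above free bench.

```bash
python3 -m handwheel '[[[0,0,0,5,0,0,255],[0,0,0,5,0,0,255],[0,0,0,0,0,0,255]]]'; python3 -m handwheel '[[[0,0,0,4,0,0,255],[0,0,0,0,0,0,255]]]'; python3 -m handwheel '[[[0,0,0,3,0,0,255],[0,0,0,0,0,0,255]]]'
```

```text
t: 6.48
ee_pos: [537.1, -68.5, 2.2]
orientation: [-0.648, 1.564, -0.37]
contact_force: [-0.7, -0.6, 0.1]
finger_gap: -0.8
t: 6.72
ee_pos: [537.0, -68.5, -2.3]
orientation: [-0.666, 1.565, -0.389]
contact_force: [-0.2, 0.3, -0.7]
finger_gap: 0.1
t: 6.98
ee_pos: [537.1, -68.5, -5.4]
orientation: [-0.664, 1.564, -0.387]
contact_force: [-0.0, 0.6, -1.0]
finger_gap: -0.1
```

```bash
python3 -m handwheel '[[[0,0,0,4,0,0,255],[0,0,0,4,0,0,255],[0,0,0,0,0,0,255]]]'; python3 -m handwheel '[[[0,0,0,4,0,0,255],[0,0,0,0,0,0,255]]]'; python3 -m handwheel '[[[0,0,0,4,0,0,255],[0,0,0,0,0,0,255]]]'
python3 - <<'E'
from h import *
s=optics.capture("side"); cv2.imwrite("pics/s5.png",cv2.resize(s["color"][:,:,::-1][110:235,220:380],None,fx=5,fy=4.6,interpolation=cv2.INTER_CUBIC))
E
```

```text
t: 7.35
ee_pos: [537.2, -68.5, -14.0]
orientation: [-0.659, 1.564, -0.381]
contact_force: [-0.9, 0.2, -0.3]
finger_gap: -0.4
t: 7.6
ee_pos: [537.2, -68.5, -18.3]
orientation: [-0.66, 1.564, -0.383]
contact_force: [-0.4, -0.5, -1.0]
finger_gap: 0.1
t: 7.85
ee_pos: [537.2, -68.5, -22.6]
orientation: [-0.656, 1.564, -0.378]
contact_force: [0.3, 0.3, -0.4]
finger_gap: -0.2
```

View pics/s5.png

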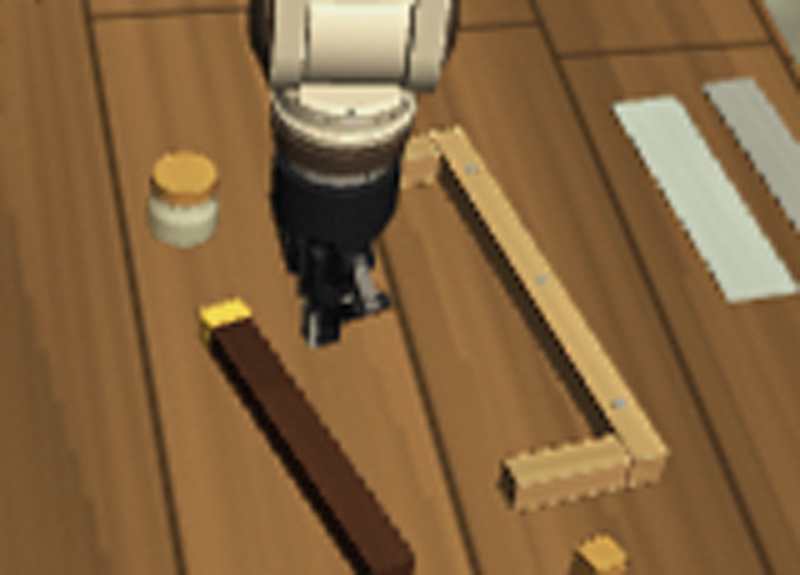

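Confirmed: the real fingertips are about 28 mm above the reported TCP. I'll use a reported z of about -18 for pushing (tip near 10 mm).

```bash
python3 -m handwheel '[[[0,0,0,-40,0,0,255],[0,0,0,-40,0,0,255],[0,0,0,0,0,0,255]]]'
python3 -c "
from h import *
plan(435,-83,-18,.292)"
```

```text
t: 8.28
ee_pos: [536.5, -68.3, 59.6]
orientation: [-0.682, 1.565, -0.404]
contact_force: [-0.5, 0.4, 0.3]
finger_gap: -0.4
at [536.5 -68.3  59.6] R [[0.01, -0.27, 0.96], [-0.0, 0.96, 0.27], [-1.0, -0.0, 0.0]] gap -0.4 t 8.28 F [-0.5  0.4  0.3]
turn [-0.8  0.3  0.2] shift(now axes) [  77.1   14.  -102. ] shift(goal axes) [  77.6   15.2 -101.5]
```

```bash
python3 -m handwheel '[[[-0.8,0.3,0,0,7,-50,255],[0,0,0,0,7,-50,255],[0,0,0,0,0,-4,255],[0,0,0,30,0,0,255],[0,0,0,30,0,0,255],[0,0,0,14,0,0,255],[0,0,0,0,0,0,255]]]'
python3 -c "
from h import *
plan(435,-83,-18,.292)"
```

```text
t: 9.15
ee_pos: [430.7, -84.6, -19.9]
orientation: [-2.102, 1.567, -1.81]
contact_force: [-0.2, 0.2, 0.3]
finger_gap: 0.2
at [430.7 -84.6 -19.9] R [[-0.0, -0.29, 0.96], [-0.0, 0.96, 0.29], [-1.0, -0.0, -0.0]] gap 0.2 t 9.15 F [-0.2  0.2  0.3]
turn [ 0.  -0.1  0.2] shift(now axes) [-1.9  0.3  4.6] shift(goal axes) [-1.9  0.3  4.6]
```

```bash
python3 -m handwheel '[[[0,0,0,0,-1,12,255],[0,0,0,0,-1,12,255],[0,0,0,0,-1,10,255],[0,0,0,0,-1,10,255],[0,0,0,0,-1,10,255],[0,0,0,0,-1,10,255],[0,0,0,0,0,0,255]]]'
python3 look.py 6 515 -155 0.1
```

```text
t: 10.02
ee_pos: [501.0, -70.9, -17.4]
orientation: [-1.258, 1.566, -0.965]
contact_force: [-0.1, 0.5, -0.3]
finger_gap: 0.2
top [ 5.28602e+02 -1.57010e+02  3.60000e-02] 0.67
side [ 5.30904e+02 -1.60430e+02  2.60000e-02] 0.19
both [ 5.29431e+02 -1.59791e+02  2.80000e-02] 0.9 2 inbay [-160.   -87.4] yaw -0.139
tcp [500.1 -71.2 -17.2] inbay [-174.2    4.8] inblank [-26.9  89.4] F [ 0.9  0.9 -0.2] t 10.325
```

View pics/side6.png

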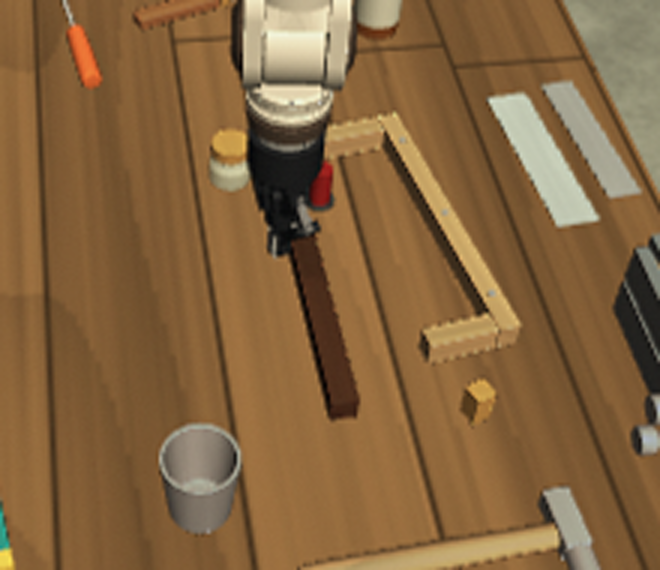

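```bash
python3 -m handwheel '[[[3.5,0,0,0,-1,10,255],[3.5,0,0,0.5,-0.5,10,255],[3.5,0,0,0.5,0,10,255],[3.5,0,0,0.5,0.5,10,255],[3.5,0,0,0.5,1,10,255],[3.5,0,0,0.5,2,10,255],[3.5,0,0,0.5,2.5,10,255],[0,0,0,0,0,0,255]]]'
python3 look.py 7 545 -160 -.3
```

```text
t: 11.32
ee_pos: [569.2, -60.1, -19.4]
orientation: [-1.087, 1.566, -1.237]
contact_force: [0.2, 0.4, 0.1]
finger_gap: 0.2
top [ 5.58136e+02 -1.52212e+02 -3.73000e-01] 0.68
side [ 5.59968e+02 -1.59274e+02 -3.86000e-01] 0.1
both [ 5.60574e+02 -1.55233e+02 -3.94000e-01] 0.85 2 inbay [-128.6  -88.1] yaw -0.561
tcp [568.8 -60.2 -19.2] inbay [-104.7    4.2] inblank [-28.9  90.9] F [ 1.2 -0.1  0. ] t 11.625
```

View pics/side7.png

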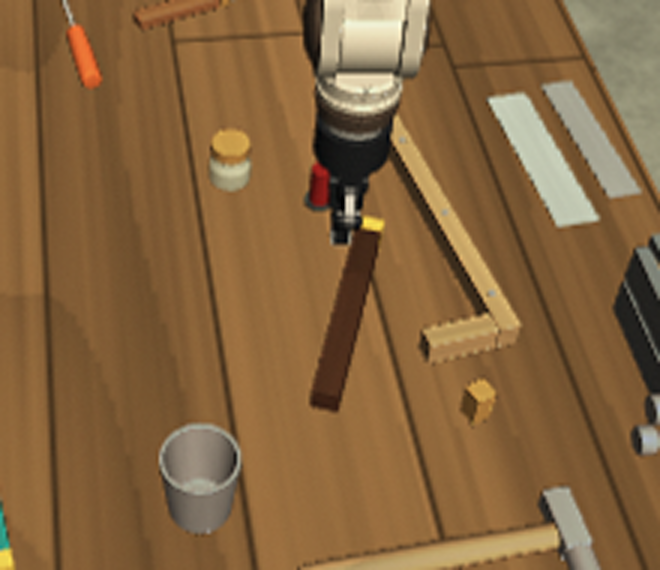

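```bash
python3 -c "
from h import *
q=[560.5,-156.5,-.39]
x,y=loc2w(q,-50,-95); print(x,y); plan(x,y,-18,q[2])"
```

```text
478.136647570434 -225.35693993028667
at [568.8 -60.2 -19.2] R [[0.0, 0.15, 0.99], [-0.0, 0.99, -0.15], [-1.0, -0.0, 0.0]] gap 0.3 t 11.62 F [ 1.2 -0.1  0. ]
turn [13.7  0.2  0.2] shift(now axes) [  -0.6 -176.8  -64.9] shift(goal axes) [  -1.2 -187.2  -21.1]
```

```bash
python3 -m handwheel '[[[0,0,0,0,0,-22,255],[7,0,0,0,0,0,255],[7,0,0,0,0,0,255],[0,0,0,0,-45,0,255],[0,0,0,0,-45,0,255],[0,0,0,0,-45,0,255],[0,0,0,0,-35,0,255],[0,0,0,0,0,0,255]]]'
python3 -c "
from h import *
q=[560.5,-156.5,-.39]
x,y=loc2w(q,-50,-95); o,R=state(); print(inbay(q,o['ee_pos'])); plan(x,y,-18,q[2])"
```

```text
t: 12.62
ee_pos: [477.5, -217.6, -17.6]
orientation: [-0.519, 1.564, -0.917]
contact_force: [0.5, -0.2, -0.1]
finger_gap: 0.1
[-53.51055778 -88.07728283]
at [ 477.5 -217.6  -17.6] R [[0.0, 0.39, 0.92], [-0.01, 0.92, -0.39], [-1.0, -0.0, 0.01]] gap 0.1 t 12.62 F [ 0.5 -0.2 -0.1]
turn [-0.5  0.3  0.2] shift(now axes) [ 0.5 -6.9  3.6] shift(goal axes) [ 0.4 -6.9  3.5]
```

```bash
python3 -m handwheel '[[[0,0,0,0,-6,12,255],[0,0,0,0,0,10,255],[0,0,0,0,0,9,255],[0,0,0,0,0,9,255],[0,0,0,0,0,0,255]]]'
python3 look.py 8 565 -155 -.3
```

```text
t: 13.25
ee_pos: [516.0, -238.0, -17.4]
orientation: [-0.464, 1.564, -0.859]
contact_force: [-0.1, 0.3, 0.3]
finger_gap: 0.0
top [ 5.67426e+02 -1.50486e+02 -2.74000e-01] 0.66
side [ 5.69327e+02 -1.58547e+02 -3.02000e-01] 1.15
both [ 5.66778e+02 -1.56244e+02 -2.73000e-01] 1.87 2 inbay [-122.6  -90.1] yaw -0.44
tcp [ 515.  -238.1  -17.1] inbay [-187.2 -162.2] inblank [-27.8 -92.8] F [ 0.1 -0.3 -0.1] t 13.55
```

View pics/top8.png

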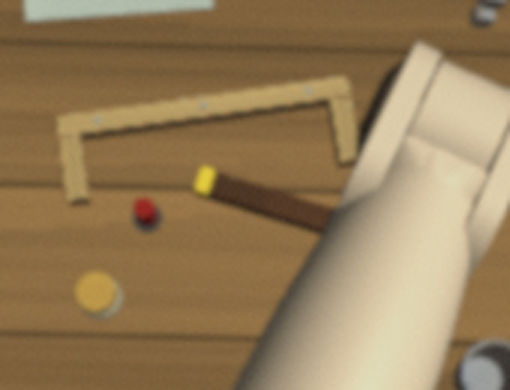

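```bash
python3 -m handwheel '[[[0,0,0,0,0,-15,255],[-7,0,0,0,-10,0,255],[0,0,0,0,-30,0,255],[0,0,0,0,-30,0,255],[0,0,0,0,0,0,255]]]'
python3 look.py 9 567 -156 -.273
python3 -c "
from h import *
q=[568,-156,-.275]
x,y=loc2w(q,0,-158); o,R=state(); plan(x,y,-18,q[2])"
```

```text
t: 14.18
ee_pos: [480.0, -300.4, -16.1]
orientation: [-0.517, 1.562, -0.786]
contact_force: [-0.5, 1.0, 0.4]
finger_gap: 0.0
top [ 5.66698e+02 -1.53793e+02 -3.00000e-01] 0.09
side [ 5.71644e+02 -1.59754e+02 -3.26000e-01] 0.9
both [ 5.67799e+02 -1.55413e+02 -2.86000e-01] 1.11 2 inbay [-121.5  -89.5] yaw -0.453
tcp [ 480.8 -298.4  -16.2] inbay [-231. -216.] inblank [ -43.1 -161.7] F [-1.2  1.1 -0.4] t 14.475
at [ 480.8 -298.4  -16.2] R [[0.01, 0.26, 0.96], [-0.01, 0.96, -0.26], [-1.0, -0.0, 0.01]] gap 0.4 t 14.47 F [-1.2  1.1 -0.4]
turn [0.6 0.4 0.2] shift(now axes) [ 2.1  2.3 45.3] shift(goal axes) [ 1.8  2.7 45.3]
```

View pics/side9.png

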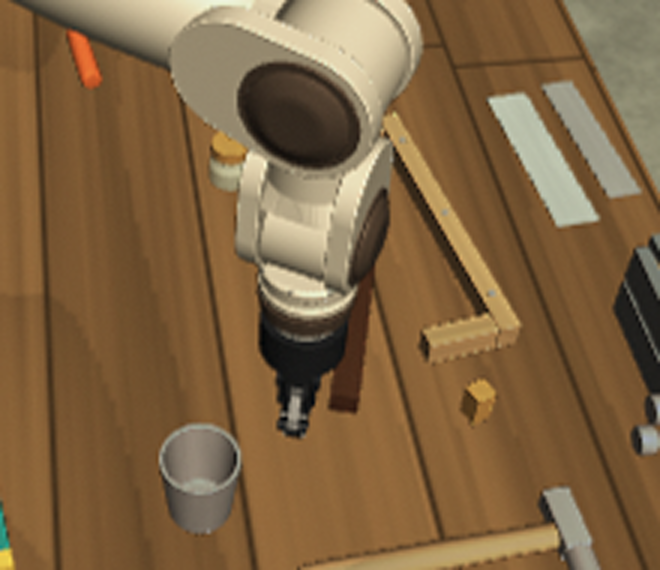

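```bash
python3 -m handwheel '[[[2,0.4,0,0.5,2,20,255],[0,0,0,0.5,0,20,255],[0,0,0,0,0,1,255]]]'
python3 look.py 10 568 -156 -.3
```

```text
t: 14.85
ee_pos: [522.1, -306.2, -16.9]
orientation: [-1.579, 1.567, -1.879]
contact_force: [-0.4, 0.5, 0.8]
finger_gap: -0.2
top [ 5.67668e+02 -1.48452e+02 -2.85000e-01] 0.15
side [ 5.68e+02 -1.56e+02 -3.00e-01] 0.0
both [ 5.67668e+02 -1.48452e+02 -2.85000e-01] 0.15 1 inbay [-120.4  -82.6] yaw -0.452
tcp [ 520.8 -306.5  -16.5] inbay [-192.9 -230.6] inblank [  -0.6 -164.8] F [0.2 0.5 0.4] t 15.15
```

View pics/side10.png

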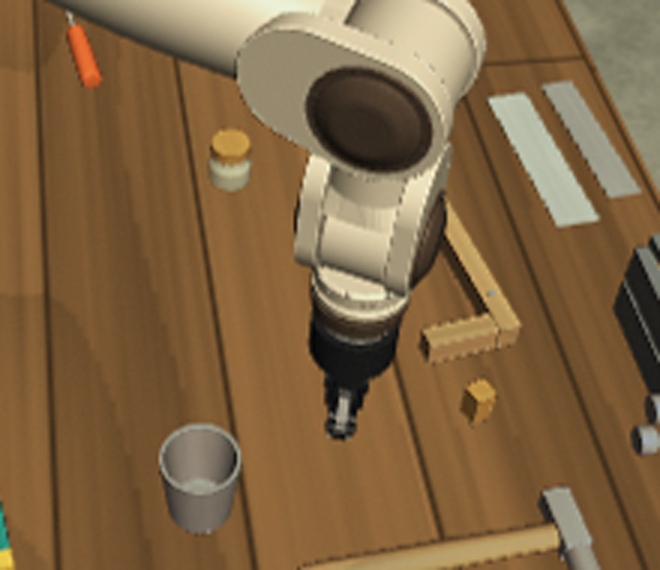

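```bash
python3 -m handwheel '[[[0,0,0,0,10,0,255],[0,0,0,0,10,0,255],[0,0,0,0,10,0,255],[0,0,0,0,10,0,255],[0,0,0,0,10,0,255],[0,0,0,0,0,0,255]]]'
python3 look.py 11 577 -128 -.3
```

```text
t: 15.9
ee_pos: [536.3, -254.8, -16.3]
orientation: [-1.484, 1.567, -1.784]
contact_force: [0.4, 0.3, -0.0]
finger_gap: 0.2
top [ 5.77570e+02 -1.18934e+02 -2.95000e-01] 0.32
side [ 5.77e+02 -1.28e+02 -3.00e-01] 0.0
both [ 5.77570e+02 -1.18934e+02 -2.95000e-01] 0.32 1 inbay [-105.8  -55.1] yaw -0.462
tcp [ 535.8 -256.   -16.3] inbay [-169.7 -183.4] inblank [-1.000e-01 -1.433e+02] F [ 0.   0.5 -0.9] t 16.2
```

View pics/top11.png

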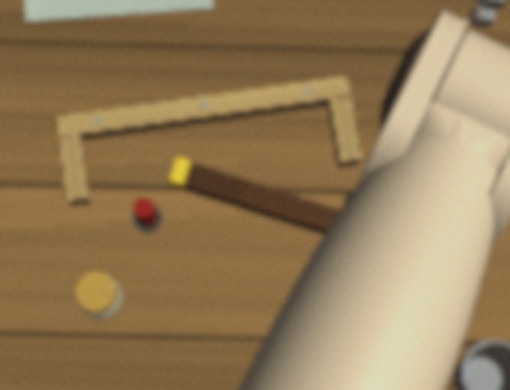

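```bash
python3 -m handwheel '[[[0,0,0,0,10,0,255],[0,0,0,0,10,0,255],[0,0,0,0,10,0,255],[0,0,0,0,10,0,255],[0,0,0,0,0,0,255]]]'
python3 look.py 12 588 -84 -.3
```

```text
t: 16.82
ee_pos: [548.6, -215.4, -16.4]
orientation: [-1.433, 1.566, -1.735]
contact_force: [-0.4, -1.3, -0.1]
finger_gap: 0.1
top [ 5.90002e+02 -8.23430e+01 -3.04000e-01] 0.4
side [ 5.88e+02 -8.40e+01 -3.00e-01] 0.0
both [ 5.90002e+02 -8.23430e+01 -3.04000e-01] 0.4 1 inbay [-87.4 -21.1] yaw -0.471
tcp [ 548.2 -216.6  -16.4] inbay [-151.  -146.5] inblank [   0.3 -140.6] F [ 0.2 -0.8 -0. ] t 17.125
```

View pics/top12.png

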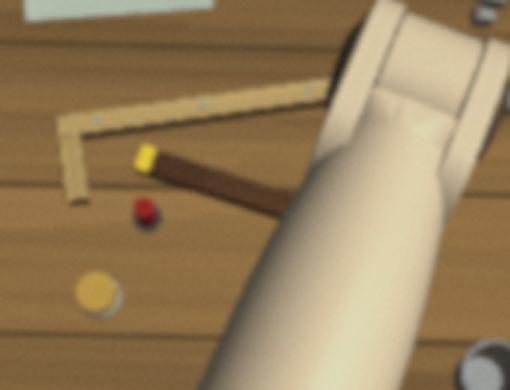

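```bash
python3 -m handwheel '[[[0,0,0,0,10,0,255],[0,0,0,0,10,0,255],[0,0,0,0,11,0,255],[0,0,0,0,0,0,255]]]'
python3 look.py 13 600 -52 -.3
```

```text
t: 17.62
ee_pos: [558.0, -185.3, -16.5]
orientation: [-1.442, 1.566, -1.746]
contact_force: [-0.3, -0.9, -0.4]
finger_gap: -0.2
top [ 6.0216e+02 -4.5665e+01 -3.0800e-01] 0.57
side [ 6.0e+02 -5.2e+01 -3.0e-01] 0.0
both [ 6.0216e+02 -4.5665e+01 -3.0800e-01] 0.57 1 inbay [-69.3  13. ] yaw -0.475
tcp [ 557.6 -186.5  -16.5] inbay [-136.7 -118.5] inblank [   0.3 -147.7] F [-0.6  0.4  0.4] t 17.925
```

View pics/top13.png

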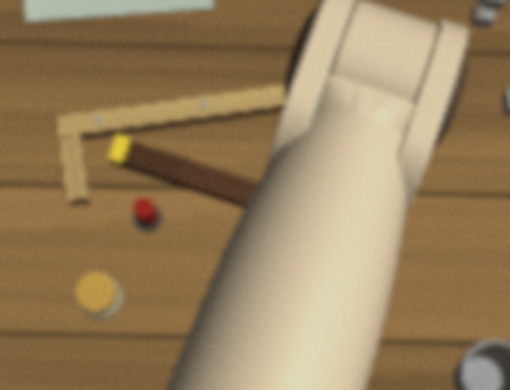

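View pics/side13.png

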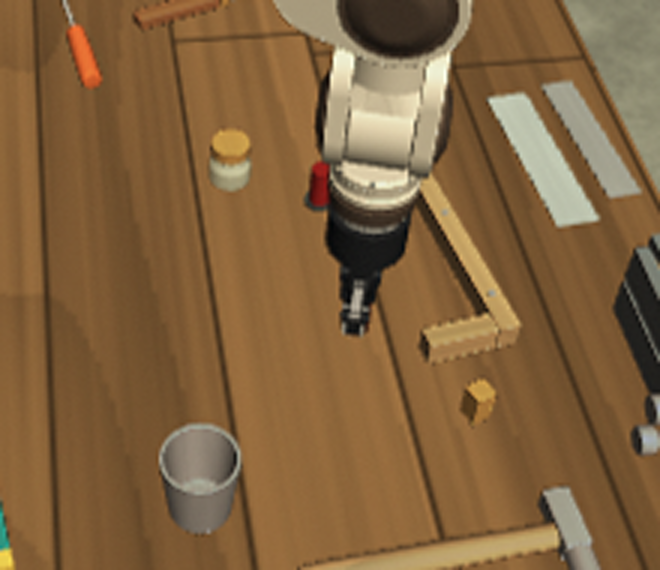

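```bash
python3 -m handwheel '[[[0,0,0,0,-15,0,255],[0,0,0,0,-5,-25,255],[0,0,0,0,0,-27,255],[0,0,0,0,32,0,255],[0,0,0,0,32,0,255],[0,0,0,0,0,0,255]]]'
python3 look.py 14 600 -52 -.305
```

```text
t: 18.68
ee_pos: [518.5, -133.5, -16.8]
orientation: [-1.36, 1.564, -1.671]
contact_force: [0.4, 0.1, 0.1]
finger_gap: 0.3
top [ 6.01819e+02 -5.05900e+01 -2.75000e-01] 1.46
side [ 6.00789e+02 -5.97780e+01 -3.07000e-01] 0.07
both [ 6.00909e+02 -5.62350e+01 -2.90000e-01] 1.6 2 inbay [-72.3   2.8] yaw -0.457
tcp [ 518.2 -134.8  -16.9] inbay [-166.9  -60.9] inblank [-56.8 -98.9] F [-1.   0.  -0.3] t 18.975
```

View pics/side14.png

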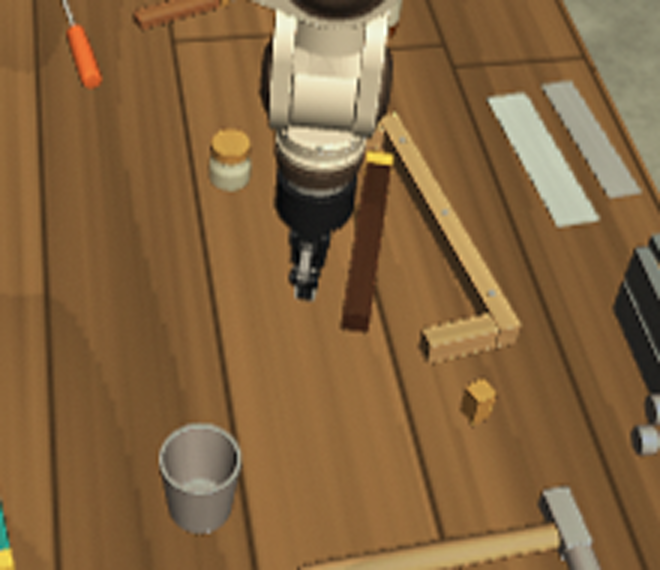

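```bash
python3 -m handwheel '[[[0,0,0,0,0,12,255],[0,0,0,0,0,12,255],[-3,0,0,0,0,9,255],[-3.8,0,0,0,0,9.5,255],[-3.8,0,0,0,0,9.5,255],[-3.8,0,0,0,0,9.5,255],[-3.8,0,0,0,0,9.5,255],[0,0,0,0,0,0,255]]]'
python3 look.py 15 612 -56 -.05
```

```text
t: 19.98
ee_pos: [593.5, -155.1, -18.1]
orientation: [-1.85, 1.563, -1.838]
contact_force: [-0.0, -0.9, -0.4]
finger_gap: -0.1
top [ 6.17073e+02 -5.49140e+01 -3.10000e-02] 1.23
side [ 6.21322e+02 -5.57690e+01 -1.20000e-02] 3.82
both [ 6.1812e+02 -5.9993e+01  5.0000e-03] 5.1 2 inbay [-56.   -3.7] yaw -0.162
tcp [ 592.4 -154.8  -17.6] inbay [-97.1 -93. ] inblank [-26.1 -94.7] F [ 0.  -0.4 -0.1] t 20.275
```

View pics/side15.png

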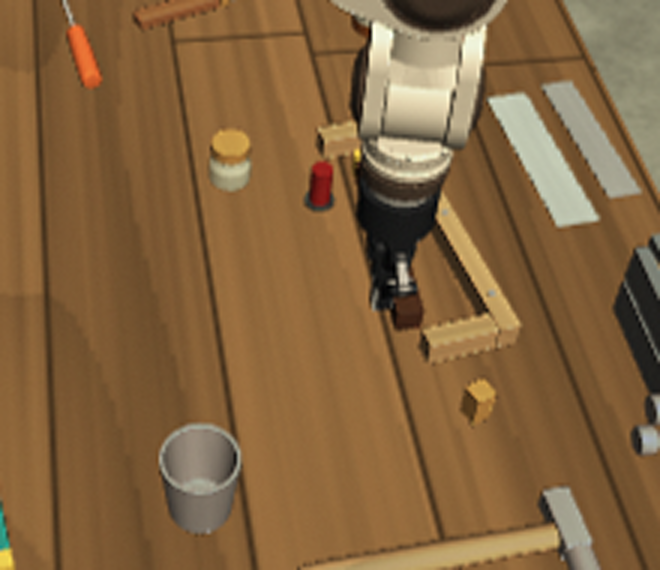

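View pics/top15.png

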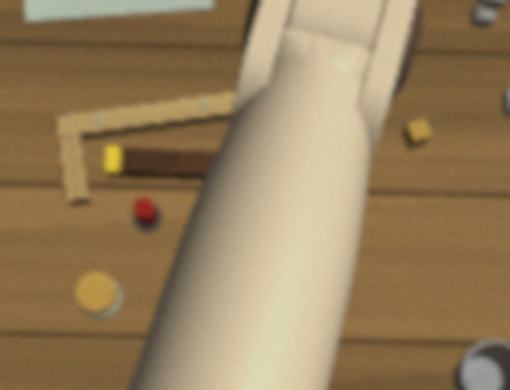

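```bash
python3 -m handwheel '[[[-3.5,0,0,0,0,9,255],[-3.5,0,0,0,0,9,255],[-2.5,0,0,0,0,6,255],[0,0,0,0,0,0,255]]]'
python3 -m handwheel '[[[0,0,0,0,0,-20,255],[0,0,0,-50,0,-40,128],[0,0,0,-50,0,-50,0],[0,0,0,0,0,-50,0],[0,0,0,0,0,0,0]]]'
python3 look.py 16 622 -60 .15
```

```text
t: 20.78
ee_pos: [616.0, -153.4, -17.2]
orientation: [-2.0, 1.563, -1.821]
contact_force: [-0.7, -0.3, 0.4]
finger_gap: -0.1
t: 21.4
ee_pos: [459.2, -180.1, 79.6]
orientation: [-2.034, 1.562, -1.861]
contact_force: [0.6, -0.8, -0.1]
finger_gap: 72.0
top [ 6.28912e+02 -5.06120e+01  1.23000e-01] 0.25
side [ 6.27668e+02 -5.35560e+01  1.24000e-01] 0.19
both [ 6.29229e+02 -5.24870e+01  1.21000e-01] 0.45 2 inbay [-43.8   1.8] yaw -0.046
tcp [ 462.3 -179.6   78.3] inbay [-229.5  -95.7] inblank [-181. -106.] F [-1.3  1.  -0.6] t 21.7
```

View pics/side16.png

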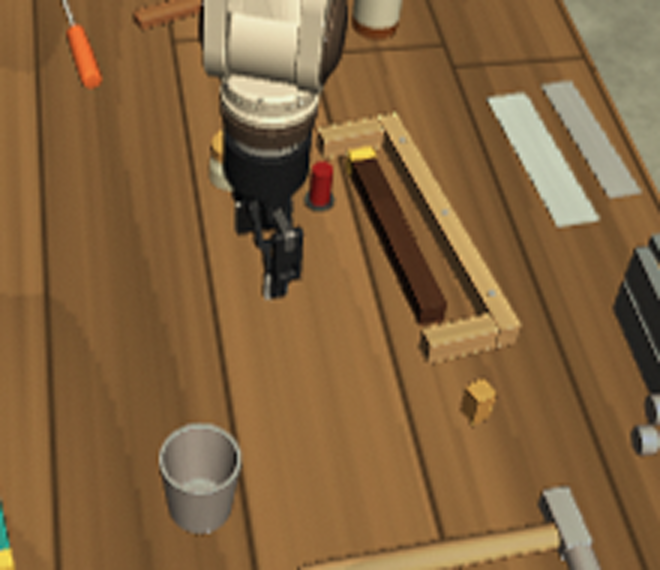

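View pics/top16.png

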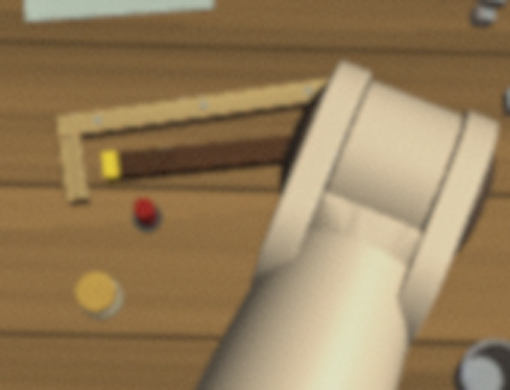

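```bash
python3 -c "
from h import *
x,y=bay2w(-100,-12); plan(x,y,-22,.155)"
```

```text
at [ 462.3 -179.6   78.3] R [[-0.0, -0.18, 0.98], [-0.01, 0.98, 0.18], [-1.0, -0.01, -0.0]] gap 85.2 t 21.7 F [-1.3  1.  -0.6]
turn [ 1.2 -0.3  0.4] shift(now axes) [ 99.1  83.2 130.8] shift(goal axes) [100.3  85.3 128.5]
```

```bash
python3 -m handwheel '[[[1.2,-0.3,0.4,0,42,40,80],[0,0,0,0,42,40,80],[0,0,0,0,0,45,80],[0,0,0,30,0,0,80],[0,0,0,30,0,0,80],[0,0,0,0,0,0,80]]]'
python3 look.py 17 629 -52 .121
python3 -c "
from h import *
x,y=bay2w(-100,-12); plan(x,y,-22,.155)"
```

```text
t: 22.45
ee_pos: [578.2, -70.9, 12.1]
orientation: [2.735, 1.566, 2.892]
contact_force: [-0.4, 0.2, 0.3]
finger_gap: 58.7
top [ 6.29234e+02 -5.22590e+01  1.27000e-01] 4.55
side [ 6.32027e+02 -6.30920e+01  1.02000e-01] 0.82
both [ 6.30974e+02 -5.30490e+01  1.06000e-01] 5.37 2 inbay [-42.2   1. ] yaw -0.061
tcp [580.3 -71.8  16.6] inbay [-95.3  -9.1] inblank [-52.4 -13.3] F [-0.4 -0.3 -0.1] t 22.75
at [580.3 -71.8  16.6] R [[0.0, -0.16, 0.99], [0.0, 0.99, 0.16], [-1.0, -0.0, 0.0]] gap 58.6 t 22.75 F [-0.4 -0.3 -0.1]
turn [0.  0.2 0. ] shift(now axes) [38.5 -2.9 -4.8] shift(goal axes) [38.6 -2.9 -4.7]
```

View pics/side17.png

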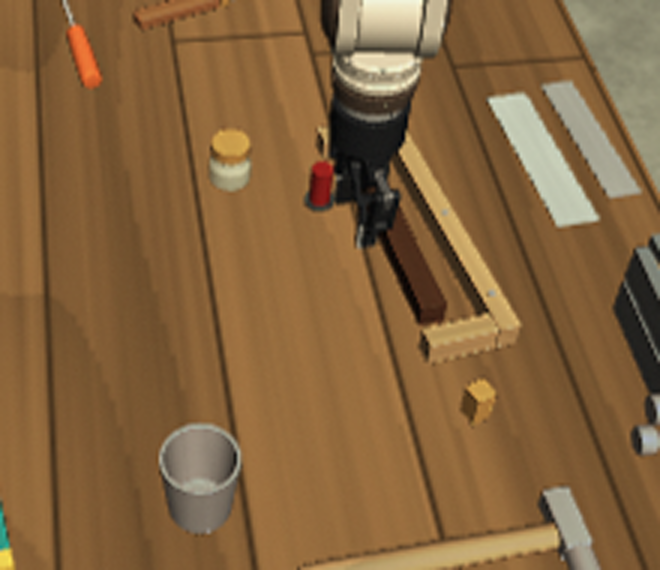

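```bash
python3 -m handwheel '[[[0,0,0,14,-3,-4,80],[0,0,0,12,0,0,80],[0,0,0,8,0,0,80],[0,0,0,0,0,0,80]]]'
python3 look.py 18 629 -52 .121 | tail -1
```

```text
t: 23.25
ee_pos: [576.6, -76.1, -19.1]
orientation: [-0.147, 1.567, 0.008]
contact_force: [0.3, -0.1, 0.3]
finger_gap: 58.5
tcp [577.6 -76.1 -17.6] inbay [-98.6 -12.9] inblank [-53.5 -20.9] F [-0.7 -0.7 -0.2] t 23.55
```

View pics/side18.png

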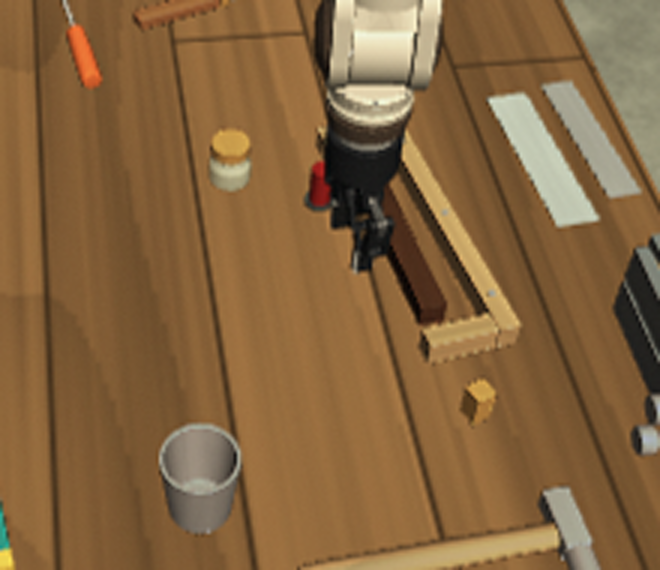

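```bash
python3 -m handwheel '[[[0,0,0,5,0,0,80],[0,0,0,0.5,0,10,80],[0,0,0,0.5,0,10,80],[0,0,0,0.5,0,8,80],[0,0,0,0.5,0,8,80],[0,0,0,0.5,0,8,80],[0,0,0,0,0,0,80]]]'
python3 look.py 19 640 -50 .16
```

```text
t: 24.42
ee_pos: [624.8, -68.8, -25.1]
orientation: [-0.232, 1.564, -0.077]
contact_force: [-0.5, -0.5, -0.0]
finger_gap: 58.4
top [ 6.4e+02 -5.0e+01  1.6e-01] 0.0
side [ 6.4743e+02 -5.2757e+01  1.4800e-01] 1.48
both [ 6.4743e+02 -5.2757e+01  1.4800e-01] 1.48 1 inbay [-25.9  -1.5] yaw -0.019
tcp [624.  -68.9 -24.8] inbay [-51.7 -13.5] inblank [-25.6 -12.5] F [0.4 0.  0.6] t 24.725
```

View pics/side19.png

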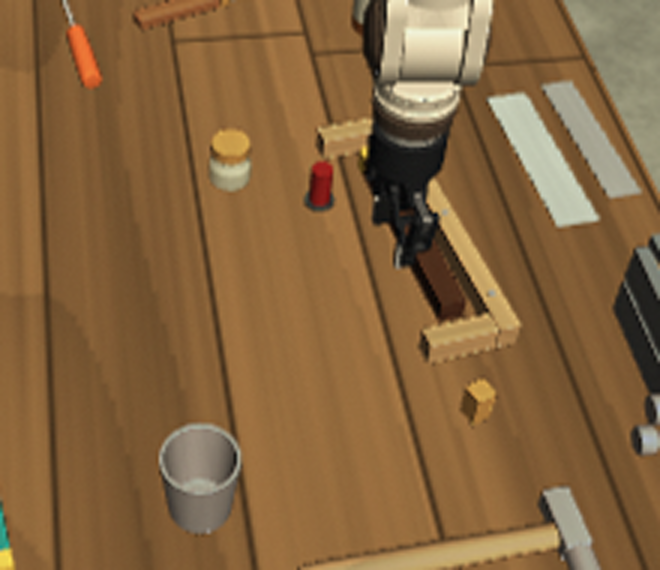

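```bash
python3 -m handwheel '[[[0.6,0,0,0,0,5,80],[0,0,0,0,0,4,80],[0,0,0,0,0,0,80]]]'; python3 -m handwheel '[[[0,0,0,0,0,2,80],[0,0,0,0,0,2,80]]]'; python3 -m handwheel '[[[0,0,0,0,0,2,80],[0,0,0,0,0,0,80]]]'
```

```text
t: 25.1
ee_pos: [633.2, -67.6, -24.6]
orientation: [-0.241, 1.564, -0.097]
contact_force: [0.2, -0.0, 0.2]
finger_gap: 58.9
t: 25.35
ee_pos: [637.0, -67.2, -24.6]
orientation: [-0.321, 1.565, -0.177]
contact_force: [-2.0, -1.7, 1.1]
finger_gap: 58.6
t: 25.6
ee_pos: [636.9, -67.2, -24.7]
orientation: [-1.002, 1.569, -0.859]
contact_force: [0.2, 0.4, 0.1]
finger_gap: 58.4
```

```bash
python3 -m handwheel '[[[0,0,0,0,0,5,80]]]'; python3 -m handwheel '[[[0,0,0,0,0,5,80]]]'
```

```text
t: 25.72
ee_pos: [637.1, -67.1, -25.0]
orientation: [-2.998, 1.562, -2.854]
contact_force: [-38.8, -7.8, 20.5]
finger_gap: 58.6
t: 25.85
ee_pos: [636.6, -67.1, -24.9]
orientation: [-3.095, 1.552, -2.95]
contact_force: [-33.8, -6.6, 21.5]
finger_gap: 58.9
```

Force shows the blank pressed firmly against the back fence. I'll back off and look.

```bash
python3 -m handwheel '[[[0,0,0,0,0,-12,80],[0,0,0,0,0,-20,80],[0,0,0,-20,0,-35,80],[0,0,0,-50,0,-50,80],[0,0,0,-50,0,-50,80],[0,0,0,-30,0,-50,80],[0,0,0,0,0,-40,80],[0,0,0,0,0,0,80]]]'
python3 look.py 20 658 -48 .16
python3 - <<'E'
from h import *
ps=[optics.capture(n) for n in("top","side")]
for n,p in zip(("top","side"),ps):
    b=fit([p],"bay",[673,-47,.167]); k=fit([p],"blank",[658,-48,.16])
    print(n,b[0].round(3),k[0].round(3),"rel",inbay(b[0],k[0]).round(1),(k[0][2]-b[0][2]).round(3))
    print([(m,[np.round(d["at"][:2]).tolist() for d in spotter.pinpoint(p,m)[:1]]) for m in("pin_jar","bolster","tin","hammer","knife","oil","driver")])
E
```

```text
t: 26.85
ee_pos: [391.8, -102.6, 122.8]
orientation: [-2.873, 1.56, -2.728]
contact_force: [0.2, -0.7, 0.6]
finger_gap: 58.7
top [ 6.57513e+02 -4.75890e+01  1.66000e-01] 0.1
side [ 6.58e+02 -4.80e+01  1.60e-01] 0.0
both [ 6.57513e+02 -4.75890e+01  1.66000e-01] 0.1 1 inbay [-15.1   1.9] yaw -0.001
tcp [ 393.3 -102.2  121.2] inbay [-284.7   -8. ] inblank [-269.6  -10.3] F [ 0.2  0.7 -0.2] t 27.15
top [ 6.73401e+02 -4.47960e+01  1.75000e-01] [ 6.59183e+02 -4.66890e+01  1.64000e-01] rel [-14.3   0.6] -0.012
[('pin_jar', [[466.0, 63.0]]), ('bolster', [[660.0, -285.0]]), ('tin', [[382.0, -358.0]]), ('hammer', [[591.0, -444.0]]), ('knife', [[514.0, 394.0]]), ('oil', [[685.0, 322.0]]), ('driver', [[305.0, 334.0]])]
side [ 6.75698e+02 -4.79640e+01  1.63000e-01] [ 6.6023e+02 -5.0365e+01  1.7100e-01] rel [-15.7   0.1] 0.007
[('pin_jar', [[466.0, 65.0]]), ('bolster', [[661.0, -288.0]]), ('tin', [[383.0, -358.0]]), ('hammer', [[591.0, -442.0]]), ('knife', [[507.0, 395.0]]), ('oil', [[688.0, 323.0]]), ('driver', [[301.0, 334.0]])]
```

View pics/side20.png

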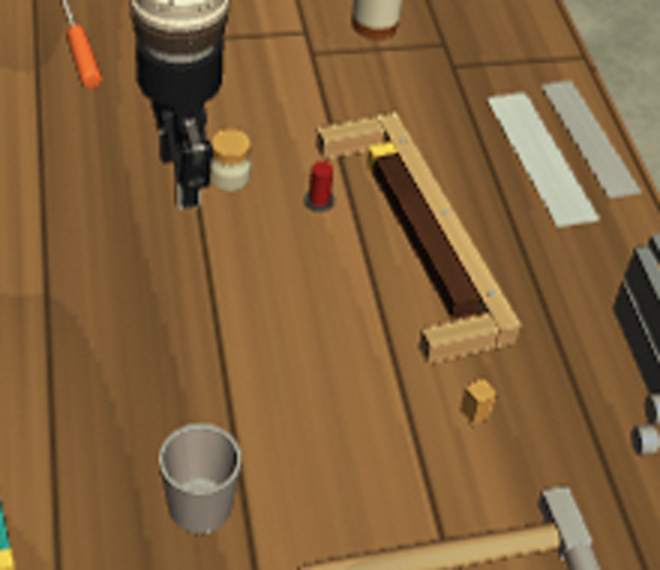

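View pics/top20.png

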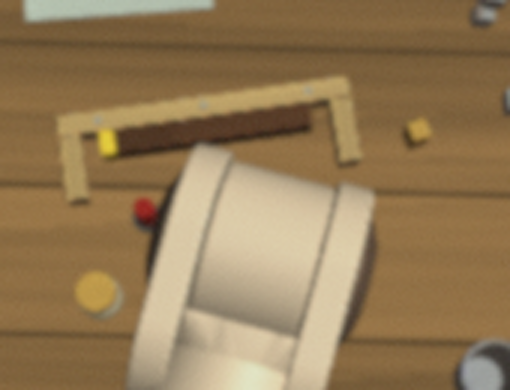

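The blank lies flush along the back fence in both views (x about -15 mm, y about 0, yaw within 0.012 rad). The bystanders haven't moved and the tool is clear, so I'm handing in.

```bash
python3 -c "
from bench import arm
print(arm.finish_job())"
```

```text
the job is handed in; nothing more can be done
None
```

The walnut blank lies flush along the bay's back fence, and the job is handed in at about 27 s. No verdict is reported.

**How it was done:** I swung the left end forward, then pushed the right end lengthwise so the left end went in behind the post. After that I brought the right end round and pressed the blank home with both fingertips.

**Last checks:**

| Check | Top view | Side view | Allowed |
|---|---|---|---|
| Blank x in bay (mm) | -14.3 | -15.7 | -21 to -5 |
| Blank y in bay (mm) | 0.6 | 0.1 | -40 to 40 |
| Yaw against the fence (rad) | -0.012 | +0.007 | 0.045 |

- **Final press:** the force reading was about 44 N in total (39 N sideways), through the fingertips.
- **Bystanders:** all are within measuring error of where they started.
- **At hand-in:** the tool was raised and clear of everything.

**What disagreed:**
- **Fingertip height:** the real fingertips sit about 28 mm higher than the reported TCP. My first push passed over the blank without touching it, so I probed for the real height and pushed at a reported z of about -18 to -25 mm.
- **Camera offset:** the two cameras differ by 3 to 7 mm along y, so I judged the blank relative to the bay within each picture.

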